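# Latch the jewellery stock case shut

### The arm

A 6-joint arm with a two-finger parallel gripper is mounted at the origin on the work surface. World frame = base frame: x ahead of the robot, y to its left, z up, the work surface at z = 0. Lengths are in m, angles in rad, forces in N, time in s.
With the tool pointing down it reaches from about 0.35 to 0.95 m from the base axis. Payload 17.4 kg.
Tool frame: the origin (TCP) lies at the very end of the fingers, on their centre line; the grasp point (between the pads) lies 19 mm behind it; z points along the fingers, y is the line along which they close (so a half turn about z gives the same grasp; the last joint's range is limited). The gripper opens to 93 mm and grips with 3 to 60 N. Pads are 15 mm wide; open, the fingers measure 128 mm over their backs; the gripper's body (75 mm by 188 mm) begins 65 mm behind the grasp point.
Start: joints at [-1.324, 0.116, 1.442, -0, 1.584, -0.038], TCP at [0.19, -0.648, 0.219] pointing down, gripper open.
Joint ranges: [-2.83, 2.83], [-0.83, 2.19], [0.07, 2.5], [-1.14, 4.28], [0.01, 3], [-2.97, 2.97]. Speed limits (rad/s): [1.89, 1.89, 2.22, 3.14, 3.14, 3.14].

### API

Orientations are given as a rotation vector (axis times angle).
In Python, from cell import observe, cams, ticket gives the robot as it stands.
- The arm moves only by the shell command python3 -m handwheel 'ROWS' [FORCE]. ROWS is JSON, a list of rows, each an object of numbers: "tx", "ty", "tz": the shift along the tool's x, y, z in units of 30 mm (1.0 is 30 mm); "spin": the turn about the tool's z in units of 6 degrees (1.0 is 6 degrees); "fingers": the gripper command: -1 is fully open, 1 is shut, values between are in proportion. A call has exactly 10 rows; each row is the pose to reach, as a shift and turn from the pose commanded when the call began, along the tool's axes at that moment; what a row does not reach only later rows make up. A row lasts 1/10 s, in which the tool goes at most 50 mm and 8.59 degrees, less where a joint would pass 70% of its speed; a pose out of reach is approached as far as the arm can. A call with a gripper value outside its range is refused whole. The fingers move at their own pace and stop on an object; FORCE is the grip in N (left out, the last holds). Time passes only in rows, so rows that repeat a pose let the fingers close, or fill a call up. It gives the time, the measured TCP pose, the force, the opening and the grip force at its end, in the units of the state.
- observe(): the state, without advancing time (a new reading comes with each control period).
- cams.camera(name): name is "scene" or "top" or "wrist"; returns a dict with "pixels" (400x640x3 uint8, red, green, blue), "z_map" (400x640 float32, m along the optical axis (not along the pixel's ray), 0 where there is no reading), "fx", "fy", "cx", "cy" (pixels), "k1" (the pictures are not rectified: a ray, as slopes to the right and down, at radius r is drawn at 1 + k1 r^2 times it, then the intrinsics apply), "T" (4x4, takes a point from camera to world coordinates); the wrist camera has in their place "T_tool_cam" (4x4, takes a point from camera to tool coordinates, whose origin is the TCP and whose axes are the flange's). Camera axes: x right, y down, z forward; pixel columns grow to the right and rows downward; lengths in m; the calibration is good to about 2 mm. A picture is of the moment at which its call begins: read the wrist's pose just before it.
- ticket.hand_in(): hands the job in; it is judged then, once.
The state is a dict: "clock": time; "joints": joint angles; "dq": joint speeds; "effort": joint torques, N m; "eef_pos": TCP position; "tcp_rot": TCP orientation; "force": force on the tool from outside, world axes, zero at the start; "wrist_torque": the same for the moment, N m; "finger_gap": opening from 0.0 (shut) to 1.0 (fully open); "finger_force": force on a finger pad.
Only numpy, scipy, OpenCV 4.12 (cv2) and the standard library are available. Lean on these libraries where they do the work, as an engineer would, in place of code of your own. Each camera call takes 0.05 s, during which the arm holds its last target. There are 200 camera calls.

### The job

Close up the jewellery stock case: swing the wire loop of its draw latch up and over the keeper on the lid so that it drops in behind the keeper's lip, then push the lever down past its toggle point until it lies fully home against its stop, so that the latch alone holds the lid pulled down on its seal. The lever is thin sheet: on the way home neither press nor squeeze it with more than 15 N. Let go, and leave the sandals, the bead jar and the calculator where they are.

Things in the scene. Friction and masses are not known exactly. Their poses are not given: they have to be found in the camera images.
- case: Body of a closed black case with aluminium edges, fixed: 220 deep, 260 wide, with its lid 105 mm high; carry handle over the lid's middle up to 136 mm. Origin: centre of its underside, on the counter; z up. Its front looks along its -x: the front face is the plane x = -110 mm; the latch is at the middle of it (y = 0 +-1.5 mm). Below, 'out' means along -x from that face, 'height' above the counter.
- lever (a joint): Steel lever, 22 mm wide, 46 mm from pivot to thumb lip; outer surface 6.8 mm off the pivot, looks up when open: press there. Pivot along the face, 58 mm high, 14 to 21 mm out (packed). rad: 0 = hanging down on a hard stop (home); pi/2 = straight out. Stiff (0.045 N m), stays where left; starts at 1.2 to 1.9. Toggle point 0.02 to 0.11; up to 10 N to push it there, above it it can spring back.
- loop (a joint): Loop of 5 mm wire, 37 mm wide outside, straddling the lever; from its pin in the lever, 13 mm from the pivot towards the thumb lip, 41 mm to its cross bar. rad, relative to the lever: 0 = folded along the lever (start; bar 8 mm beyond the lip), grows as it swings up past the lip and over to the lid; 3.2 when latched. Hold it by the outsides of its legs by the bar; pulling it up lifts the lever.
- lid (a joint): Lid (up to 6 mm out) and keeper. rad: 0 = on the uncompressed seal (start), grows as it is drawn down (0.01 = 2.3 mm, 12 N per mm). Keeper: hook block 19 mm wide above the latch, slot open upward. Its floor 29 mm above the lever's pivot; back wall 6.5 mm nearer the case than the pivot, 12 mm tall; lip 0.5 to 3 mm further out than the pivot, 5 mm tall; each +-1.3 mm.
- sandal_left: Brown leather sandal, 240 x 85 mm, 55 mm high, lying on the counter right of the work; origin at the middle of its sole. To be left alone.
- sandal_right: The other brown sandal of the pair, same size; origin at the middle of its sole. To be left alone.
- bead_jar: Small closed jar of beads, 60 mm across, 75 mm high; origin at the centre of its underside. To be left alone.
- calculator: Grey desk calculator, 140 x 85 x 16 mm, lying flat; origin at the centre of its underside. To be left alone.
There are look-alikes about, which are no part of the job. Of the things like the part that bears lever, leave any that is red or yellow; of the rest the larger one is meant.

How it is judged:
By the outcome, as a careful person would: the job done as asked, in the order asked, and still so for the second after the job is handed in, with the robot touching nothing.
It also fails if it takes over 67 s, if anything falls off the work surface, if the arm or the gripper's body presses on something with over 40 N, if the wrist force passes 120 N, or if a joint passes its speed limit or range.

## Working session

There is one attempt and no reset: what is moved stays moved. The work goes in short steps, Python scripts to look and compute and a shell command to move; the robot and the scene stay as the last step left them, time stands still between calls to the robot, and variables do not carry over. Pictures are saved under pics/ and viewed, at most 10 in all, crops included, and the job is handed in when it is done.

```bash
ls; mkdir -p pics; cat > h.py <<'E'
import numpy as np, cv2
from cell import observe, cams, ticket
from scipy.spatial.transform import Rotation as R
def T_of(c,s):
    if 'T' in c: return np.array(c['T'])
    T=np.eye(4);T[:3,:3]=R.from_rotvec(s['tcp_rot']).as_matrix();T[:3,3]=s['eef_pos']
    return T@np.array(c['T_tool_cam'])
def shot(n):
    s=observe();c=cams.camera(n);c['W']=T_of(c,s);return c,s
def cloud(c):
    K=np.array([[c['fx'],0,c['cx']],[0,c['fy'],c['cy']],[0,0,1]])
    h,w=c['z_map'].shape;u,v=np.meshgrid(np.arange(w),np.arange(h))
    p=cv2.undistortPoints(np.stack([u,v],-1).reshape(-1,1,2).astype(float),K,np.array([c['k1'],0,0,0.])).reshape(h,w,2)
    z=c['z_map'][...,None];P=np.concatenate([p*z,z],-1)
    return P@c['W'][:3,:3].T+c['W'][:3,3]
def save(c,n): cv2.imwrite('pics/'+n,c['pixels'][...,::-1])
E
python3 - <<'E'
from h import *
for n in('scene','top'):
    c,s=shot(n);save(c,n+'.png');np.savez(n+'.npz',P=cloud(c),z=c['z_map'],W=c['W'],px=c['pixels'],k=[c['fx'],c['fy'],c['cx'],c['cy'],c['k1']])
print(s); c,s=shot('wrist'); print(c['T_tool_cam'],c['fx'])
a=cv2.imread('pics/scene.png');b=cv2.imread('pics/top.png')
E
```

```text
pics
{'clock': 0.05, 'joints': array([-1.32382192e+00,  1.16483319e-01,  1.44228473e+00, -4.13746587e-05,
        1.58403332e+00, -3.77986867e-02]), 'dq': array([-1.40428357e-03, -3.14463286e-04, -1.56009959e-03, -6.67683056e-05,
        6.64775235e-04, -3.29423018e-04]), 'effort': array([ 1.47581370e-03, -7.23588538e+01, -6.24497581e+01,  7.82583305e-02,
        2.31969293e-02, -1.11952077e-04]), 'eef_pos': array([ 0.18955992, -0.6476037 ,  0.21789491]), 'tcp_rot': array([-3.10861464e+00, -4.45639787e-01,  2.62743971e-04]), 'force': array([-0.69076048,  0.9245293 ,  0.46638857]), 'wrist_torque': array([ 0.0259566 ,  0.00070608, -0.02473902]), 'finger_force': 0.0, 'finger_gap': 1.0011753894522568}
[[ 9.32213673e-04 -9.71024649e-01 -2.38977534e-01  6.66063550e-02]
 [ 9.99999142e-01  6.85220430e-04  1.11661938e-03  2.97481676e-04]
 [-9.20512653e-04 -2.38978370e-01  9.71024455e-01 -1.65707317e-01]
 [ 0.00000000e+00  0.00000000e+00  0.00000000e+00  1.00000000e+00]] 347.4721685342431
```

View pics/scene.png

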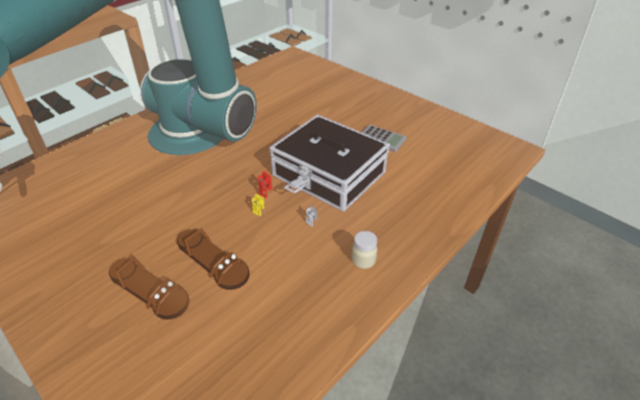

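View pics/top.png

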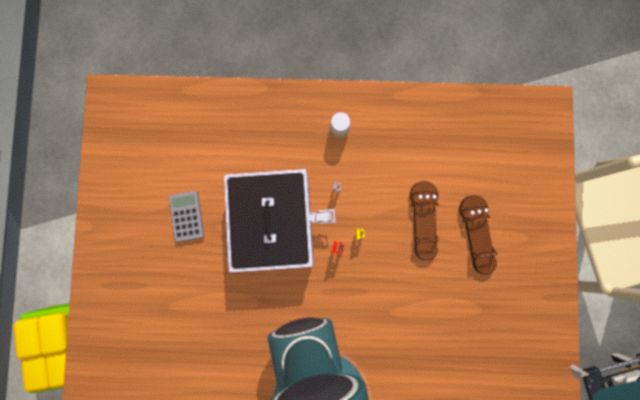

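The scene view shows the case at about (330,160) with its latch at (298,180). Red (264,183), yellow (257,205) and small grey (311,215) look-alike latches stand in front of it. The top view shows the case at (268,220) with the latch sticking out to the right at (322,216), i.e. along world -y.

```bash
python3 - <<'E'
from h import *
d=np.load('top.npz');P=d['P'];px=d['px'].astype(int)
v,u=np.mgrid[:400,:640]
box=(u>215)&(u<318)&(v>160)&(v<280)
m=box&(P[...,2]>.09)&(P[...,2]<.12)
pts=P[m][:,:2].astype(np.float32);r=cv2.minAreaRect(pts);print('case',r,cv2.boxPoints(r),np.median(P[m][:,2]))
c0=cv2.boxPoints(r)
b=(u>300)&(u<345)&(v>198)&(v<232)
for vv in range(208,226,2):
    print(vv,[f"{P[vv,uu,0]*1e3:.0f},{P[vv,uu,1]*1e3:.0f},{P[vv,uu,2]*1e3:.0f}" for uu in range(308,340,2)])
d=np.load('scene.npz');S=d['P'];q=d['px']
cv2.imwrite('pics/crop.png',np.hstack([cv2.resize(px[190:240,290:350].astype(np.uint8)[...,::-1],(400,333),interpolation=2),cv2.resize(q[155:205,265:325][...,::-1],(400,333),interpolation=2)]))
for n,uu,vv in(('red',264,183),('yel',257,205),('grey',311,215)):
    w=S[vv-14:vv+14,uu-8:uu+8].reshape(-1,3);w=w[w[:,2]>.008];print(n,w.min(0),w.max(0))
E
```

```text
case ((0.5105289816856384, 0.15179488062858582), (0.2659197747707367, 0.24267587065696716), 5.39302921295166) [[0.36675346 0.26009917]
 [0.3895619  0.01849753]
 [0.6543045  0.04349059]
 [0.6314961  0.28509223]] 0.10506728423508704
208 ['548,50,70', '552,47,0', '552,41,1', '552,35,-3', '552,29,-0', '552,23,-2', '553,17,-4', '553,11,-0', '553,5,3', '553,-1,2', '553,-7,0', '553,-13,-1', '553,-19,0', '553,-25,2', '554,-31,1', '554,-37,-3']
210 ['541,49,92', '546,47,3', '546,41,-2', '546,35,-3', '546,29,1', '546,23,2', '547,17,-6', '547,11,-2', '547,5,-1', '547,-1,-2', '544,-7,64', '544,-12,65', '545,-18,60', '547,-25,2', '548,-31,-1', '548,-37,-2']
212 ['536,49,93', '540,47,-1', '540,41,4', '540,35,1', '540,29,4', '538,22,61', '538,16,61', '538,10,60', '538,5,57', '541,-1,-1', '541,-7,-0', '489,-1,1218', '539,-18,62', '541,-25,8', '542,-31,0', '542,-37,2']
214 ['530,48,91', '530,43,98', '532,38,61', '531,32,94', '532,27,67', '532,21,65', '532,16,63', '532,10,62', '532,4,66', '533,-1,64', '533,-7,68', '533,-13,66', '535,-19,4', '536,-25,-0', '536,-31,-3', '536,-37,2']
216 ['524,48,105', '
[... 599 characters left out ...]
,65', '518,-31,0', '518,-38,-2']
222 ['508,47,104', '509,43,71', '509,38,67', '509,32,61', '510,28,-3', '511,22,-4', '510,15,57', '510,10,60', '510,4,62', '510,-2,60', '510,-7,60', '510,-13,65', '510,-19,67', '511,-24,65', '512,-32,-3', '512,-38,1']
224 ['503,47,106', '504,45,9', '504,40,-2', '504,34,3', '504,28,-2', '505,22,-2', '505,16,1', '505,10,-0', '505,4,-2', '505,-2,-2', '505,-8,-3', '505,-14,4', '506,-20,2', '506,-26,0', '506,-32,1', '506,-38,3']
red [ 0.42409074 -0.6455541   0.00802261] [ 1.21260211 -0.02030696  0.86115997]
yel [ 0.42811378 -0.6455541   0.00873405] [ 1.21260211 -0.04822086  0.86115997]
grey [ 0.6051559  -0.6455541   0.00831911] [ 1.21260211 -0.01769594  0.86115997]
```

View pics/crop.png

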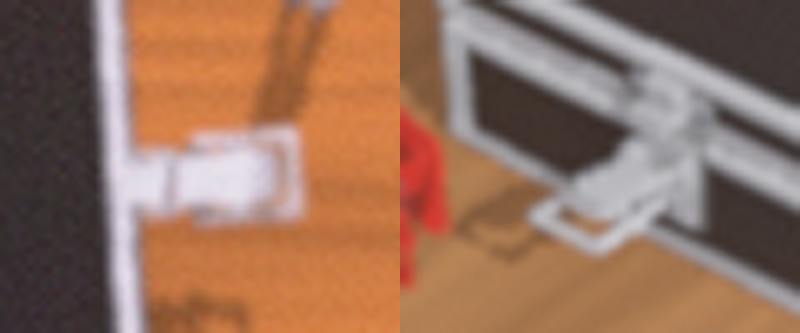

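The crop shows the grey latch lever sticking out almost level, with the wire loop folded beyond its lip and the keeper hook above. I'll move over it with the tool y axis along the case face.

```bash
python3 -m handwheel '[{"tx":16.5,"ty":-16.6,"spin":-13.2},{"tx":16.5,"ty":-16.6,"spin":-13.2},{"tx":16.5,"ty":-16.6,"spin":-13.2},{"tx":16.5,"ty":-16.6,"spin":-13.2},{"tx":16.5,"ty":-16.6,"spin":-13.2},{"tx":16.5,"ty":-16.6,"spin":-13.2},{"tx":16.5,"ty":-16.6,"spin":-13.2},{"tx":16.5,"ty":-16.6,"spin":-13.2},{"tx":16.5,"ty":-16.6,"spin":-13.2},{"tx":16.5,"ty":-16.6,"spin":-13.2}]'
cat > go.py <<'E'
# needed tool-axis units to reach world point / yaw of tool y
import sys;from h import *
x,y,z,yaw=map(float,sys.argv[1:5]);s=observe();M=R.from_rotvec(s['tcp_rot']).as_matrix()
d=M.T@(np.array([x,y,z])-s['eef_pos']);cur=np.degrees(np.arctan2(M[1,1],M[0,1]))
print('pos',s['eef_pos'],'yaw',cur,'units',d/.03,'spin',(cur-yaw)/6,'clock',s['clock'],s['force'])
E
python3 go.py .527 -.03 .2 5.4
```

```text
pos [ 0.1895973  -0.64765875  0.21809901] yaw -73.68098762233632 units [ 16.57872889 -16.598443     0.61840219] spin -13.180164603722721 clock 0.15 [-0.25811779  0.36188051  0.15620612]$[0]: bad value
```

```bash
python3 -m handwheel '[{"tx":1,"ty":-1,"spin":-1},{"tx":2,"ty":-2,"spin":-2},{"tx":3,"ty":-3,"spin":-3},{"tx":4,"ty":-4,"spin":-4},{"tx":5,"ty":-5,"spin":-5},{"tx":6,"ty":-6,"spin":-6},{"tx":7,"ty":-7,"spin":-7},{"tx":8,"ty":-8,"spin":-8},{"tx":9,"ty":-9,"spin":-9},{"tx":10,"ty":-10,"spin":-10}]';python3 go.py .527 -.03 .2 5.4; python3 -m handwheel --help | head -20
```

```text
pos [ 0.1895973  -0.64765875  0.21809901] yaw -73.68098762233632 units [ 16.57872889 -16.598443     0.61840219] spin -13.180164603722721 clock 0.15 [-0.25811779  0.36188051  0.15620612]$[0]: bad value
invalid input: not JSON, or not a number
```

```bash
python3 -m handwheel '[{"tx":1.1,"ty":-1.1,"tz":0,"spin":-1.3,"fingers":-1},{"tx":2.2,"ty":-2.2,"tz":0,"spin":-2.6,"fingers":-1},{"tx":3.3,"ty":-3.3,"tz":0,"spin":-3.9,"fingers":-1},{"tx":4.4,"ty":-4.4,"tz":0,"spin":-5.2,"fingers":-1},{"tx":5.5,"ty":-5.5,"tz":0,"spin":-6.5,"fingers":-1},{"tx":6.6,"ty":-6.6,"tz":0,"spin":-7.8,"fingers":-1},{"tx":7.7,"ty":-7.7,"tz":0,"spin":-9.1,"fingers":-1},{"tx":8.8,"ty":-8.8,"tz":0,"spin":-10.4,"fingers":-1},{"tx":9.9,"ty":-9.9,"tz":0,"spin":-11.7,"fingers":-1},{"tx":11,"ty":-11,"tz":0,"spin":-13,"fingers":-1}]';python3 go.py .527 -.03 .2 5.4
```

```text
clock: 1.15
eef_pos: [0.414, -0.2366, 0.2187]
tcp_rot: [2.13, 2.309, 0.0]
force: [1.2, -0.3, -0.3]
finger_gap: 0.998
finger_force: 0.0
pos [ 0.41402918 -0.23658422  0.21870762] yaw 4.62576990517221 units [6.56016673 4.30858606 0.62333405] spin -0.12903834913796505 clock 1.15 [ 1.21812601 -0.32290779 -0.2706771 ]
```

```bash
python3 -m handwheel '[{"tx":1,"ty":0.7,"tz":0,"spin":0,"fingers":-1},{"tx":2,"ty":1.4,"tz":0,"spin":0,"fingers":-1},{"tx":3,"ty":2.1,"tz":0,"spin":0,"fingers":-1},{"tx":4,"ty":2.8,"tz":0,"spin":-0.1,"fingers":-1},{"tx":5,"ty":3.5,"tz":0.3,"spin":-0.1,"fingers":-1},{"tx":6,"ty":4,"tz":0.6,"spin":-0.1,"fingers":-1},{"tx":6.5,"ty":4.3,"tz":0.6,"spin":-0.1,"fingers":-1},{"tx":6.5,"ty":4.3,"tz":0.6,"spin":-0.1,"fingers":-1},{"tx":6.5,"ty":4.3,"tz":0.6,"spin":-0.1,"fingers":-1},{"tx":6.5,"ty":4.3,"tz":0.6,"spin":-0.1,"fingers":-1}]'
python3 - <<'E'
from h import *
c,s=shot('wrist');save(c,'w1.png');P=cloud(c);np.savez('w1.npz',P=P,px=c['pixels'])
for v in range(20,400,24): print(v,[ "%d,%d,%d"%tuple(P[v,u]*1e3) if c['z_map'][v,u]>0 else '-' for u in range(230,420,20)])
E
```

```text
clock: 2.15
eef_pos: [0.5274, -0.035, 0.2008]
tcp_rot: [2.125, 2.314, 0.0]
force: [-1.0, 0.1, 0.5]
finger_gap: 0.996
finger_force: 0.0
20 ['457,84,103', '470,85,104', '484,86,104', '498,87,105', '512,88,105', '525,90,104', '539,91,103', '552,92,105', '566,93,105', '580,94,105']
44 ['458,68,106', '471,70,102', '485,71,105', '499,72,105', '513,74,103', '527,75,104', '541,76,103', '554,77,104', '568,78,104', '582,80,103']
68 ['457,53,104', '471,54,104', '486,55,103', '500,57,102', '514,58,103', '528,59,105', '542,60,104', '556,61,105', '570,63,104', '585,64,104']
92 ['452,37,81', '468,39,81', '483,40,79', '499,41,75', '515,42,97', '530,43,97', '547,46,68', '563,47,68', '580,49,69', '596,50,68']
116 ['433,16,0', '453,17,0', '473,19,0', '494,21,0', '516,24,64', '533,25,62', '555,26,0', '576,28,0', '596,30,-1', '617,31,0']
140 ['433,-8,-1', '454,-6,0', '475,-4,0', '495,-2,0', '517,4,67', '534,6,66', '558,2,0', '579,4,0', '600,6,0', '621,7,0']
164 ['446,-24,50', '455,-31,0', '476,-29,0', '497,-28,0', '519,-15,69', '536,-13,69', '561,-22,0', '582,-20,0', '603,-19,0', '624,-17,0']
188 ['449,-
[... 597 characters left out ...]
1', '519,-5,300', '523,-5,300', '528,-4,300', '532,-4,299', '536,-3,300', '540,-2,301', '544,-2,300']
308 ['507,-10,302', '511,-10,302', '516,-9,302', '520,-9,302', '524,-9,302', '528,-8,302', '532,-8,301', '536,-8,302', '541,-8,301', '545,-7,301']
332 ['440,-235,1', '463,-234,0', '487,-232,0', '511,-230,0', '535,-228,0', '559,-226,0', '582,-224,0', '606,-221,0', '630,-220,0', '654,-217,0']
356 ['441,-265,5', '465,-265,3', '489,-266,0', '521,-13,311', '524,-13,311', '528,-12,311', '532,-13,310', '535,-12,311', '539,-12,310', '543,-11,311']
380 ['511,-13,318', '515,-14,317', '518,-12,318', '521,-12,318', '524,-12,318', '528,-11,318', '531,-12,317', '534,-11,318', '537,-11,318', '540,-10,319']
```

View pics/w1.png

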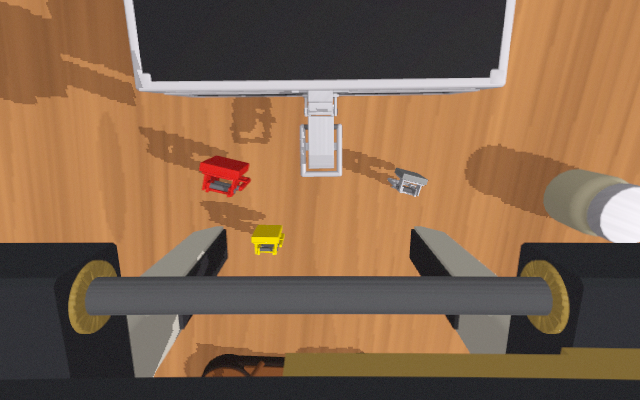

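The wrist view shows the loop with its bar at (322,174) and legs at u=303 and 341, the lever down the middle, and the keeper at (321,100). The red (224,172), yellow (267,238) and grey (410,183) look-alikes stay clear if I open the fingers only partly.

```bash
python3 - <<'E'
from h import *
d=np.load('w1.npz');P=d['P'];px=d['px']
# front lid edge line: for each column last v with z>.098
a=[]
for u in list(range(165,295,5))+list(range(350,485,5)):
    v=np.where(P[:110,u,2]>.099)[0].max(); a.append(P[v,u])
a=np.array(a);k=np.polyfit(a[:,0],a[:,1],1);print('edge yaw',np.degrees(np.arctan(k[0])),'y at .527',np.polyval(k,.527), np.std(a[:,1]-np.polyval(k,a[:,0])))
f=np.array([1,k[0],0])/np.hypot(1,k[0]);n=np.array([f[1],-f[0],0])
o=np.array([.527,np.polyval(k,.527),0])
Q=np.stack([(P-o)@f,(P-o)@n,P[...,2]],-1)*1e3
print('f',f,'o',o)
for u in(302,304,322,340,342):
    print(u,[ '%d:%.0f,%.0f,%.0f'%(v,*Q[v,u]) for v in range(84,180,3) if Q[v,u,2]>20])
for v in(110,135,150,160,174): print(v,[ '%d:%.0f,%.0f,%.0f'%(u,*Q[v,u]) for u in range(294,352,2) if Q[v,u,2]>20])
E
```

```text
edge yaw 5.5868206337771875 y at .527 0.04421378905985454 0.003262588798332294
f [0.99524982 0.09735397 0.        ] o [0.527      0.04421379 0.        ]
302 ['84:-17,-5,104', '87:-17,-3,104', '90:-17,-1,103', '93:-18,1,86', '126:-20,27,61', '129:-20,30,60', '132:-20,32,62', '135:-20,35,62', '138:-20,37,63', '141:-20,40,61', '144:-20,42,62', '147:-20,45,62', '150:-20,47,63', '153:-20,50,62', '156:-20,52,64', '159:-20,55,63', '162:-20,58,64', '165:-20,60,63', '168:-21,63,62', '171:-20,66,65', '174:-21,69,63']
304 ['84:-16,-5,104', '87:-16,-2,106', '90:-16,-0,104', '93:-17,1,84', '96:-17,2,70', '111:-18,14,61', '114:-18,17,58', '126:-18,27,61', '129:-18,30,60', '132:-18,32,60', '135:-18,35,62', '138:-18,37,62', '141:-18,40,61', '144:-18,42,62', '147:-18,45,62', '150:-18,48,62', '153:-19,50,61', '156:-19,53,62', '159:-19,55,62', '162:-19,58,63', '165:-19,61,62', '168:-19,63,64', '171:-19,66,64', '174:-19,68,64']
322 ['84:-3,-4,105', '87:-3,-2,106', '90:-3,-0,100', '93:-3,2,100', '96:-3,4,98', '99:-3,6,98', '102:-3,8,90', '105:-3,10,85', '108:-3,12,87', '111:-3,14,86', '114:-3,17,91', '11
[... 1492 characters left out ...]
65', '324:-1,47,67', '326:1,47,67', '328:2,47,66', '330:4,47,66', '332:6,47,67', '338:11,48,62', '340:13,48,63']
160 ['302:-20,56,63', '304:-19,56,63', '310:-13,55,68', '312:-11,56,67', '314:-10,55,69', '316:-8,55,70', '318:-6,55,69', '320:-5,55,69', '322:-3,55,69', '324:-1,55,69', '326:1,56,68', '328:2,56,68', '330:4,56,69', '332:6,56,68', '338:11,57,61', '340:13,57,63']
174 ['302:-21,69,63', '304:-19,68,64', '306:-17,68,64', '308:-15,68,64', '310:-14,68,64', '312:-12,68,64', '314:-10,68,64', '316:-8,69,64', '318:-6,68,65', '320:-5,69,64', '322:-3,68,65', '324:-1,69,63', '326:1,68,65', '328:2,69,65', '330:4,69,64', '332:6,69,63', '334:8,69,64', '336:9,69,65', '338:11,69,64', '340:13,69,63']
```

```bash
cat >> h.py <<'E'
f=np.array([0.99524982,0.09735397,0]);n=np.array([f[1],-f[0],0]);o=np.array([.527,.04421,0])
def rel():
    s=observe();p=s['eef_pos'];d=p-o
    print('TCP along %.1f out %.1f z %.1f (grasp z %.1f) clock %.2f'%(d@f*1e3,d@n*1e3,p[2]*1e3,p[2]*1e3+19,s['clock']),'F f,n,z',np.round([s['force']@f,s['force']@n,s['force'][2]],1),'gap mm %.1f ff %.1f'%(s['finger_gap']*93,s['finger_force']))
E
python3 go.py .530 -.0218 .0423 5.5
```

```text
pos [ 0.52732733 -0.03505914  0.2008481 ] yaw 4.864142921141787 units [0.43375364 0.12497131 5.28489074] spin -0.10597617980970216 clock 2.2 [-1.90616254 -0.14924568 -0.51780213]
```

```bash
python3 -m handwheel '[{"tx":0.43,"ty":0.12,"tz":0.4,"spin":-0.1,"fingers":-0.18},{"tx":0.43,"ty":0.12,"tz":1.2,"spin":-0.1,"fingers":-0.18},{"tx":0.43,"ty":0.12,"tz":2,"spin":-0.1,"fingers":-0.18},{"tx":0.43,"ty":0.12,"tz":2.6,"spin":-0.1,"fingers":-0.18},{"tx":0.43,"ty":0.12,"tz":3.2,"spin":-0.1,"fingers":-0.18},{"tx":0.43,"ty":0.12,"tz":3.8,"spin":-0.1,"fingers":-0.18},{"tx":0.43,"ty":0.12,"tz":4.4,"spin":-0.1,"fingers":-0.18},{"tx":0.43,"ty":0.12,"tz":4.9,"spin":-0.1,"fingers":-0.18},{"tx":0.43,"ty":0.12,"tz":5.28,"spin":-0.1,"fingers":-0.18},{"tx":0.43,"ty":0.12,"tz":5.28,"spin":-0.1,"fingers":-0.18}]' 8 >/dev/null
python3 - <<'E'
from h import *
rel();c,s=shot('wrist');save(c,'w2.png')
E
```

```text
TCP along -4.1 out 65.0 z 40.5 (grasp z 59.5) clock 3.20 F f,n,z [0.7 0.4 1.5] gap mm 54.9 ff 0.0
```

View pics/w2.png

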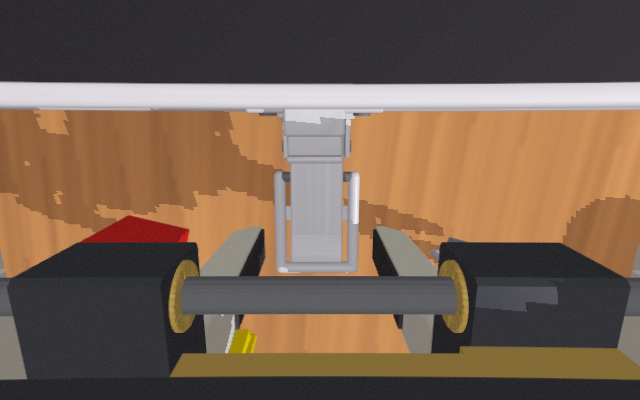

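The loop (u 275–358, bar at v 268) sits centred between the fingers, whose edges are at u 265 and 373. Closing on it now.

```bash
python3 -m handwheel '[{"tx":0,"ty":0,"tz":-0.03,"spin":0,"fingers":0.1},{"tx":0,"ty":0,"tz":-0.03,"spin":0,"fingers":0.2},{"tx":0,"ty":0,"tz":-0.03,"spin":0,"fingers":0.5},{"tx":0,"ty":0,"tz":-0.03,"spin":0,"fingers":0.5},{"tx":0,"ty":0,"tz":-0.03,"spin":0,"fingers":0.5},{"tx":0,"ty":0,"tz":-0.03,"spin":0,"fingers":0.5},{"tx":0,"ty":0,"tz":-0.03,"spin":0,"fingers":0.5},{"tx":0,"ty":0,"tz":-0.03,"spin":0,"fingers":0.5},{"tx":0,"ty":0,"tz":-0.03,"spin":0,"fingers":0.5},{"tx":0,"ty":0,"tz":-0.03,"spin":0,"fingers":0.5}]' 8 >/dev/null
python3 -c "
from h import *
rel()"
```

```text
TCP along -4.1 out 65.6 z 43.1 (grasp z 62.1) clock 4.25 F f,n,z [-7.7  2.7  0.8] gap mm 36.2 ff 8.0
```

```bash
python3 -m handwheel '[{"tx":0.01,"ty":-0.03,"tz":-0.15,"spin":0,"fingers":0.5},{"tx":0.06,"ty":-0.03,"tz":-0.32,"spin":0,"fingers":0.5},{"tx":0.13,"ty":-0.03,"tz":-0.46,"spin":0,"fingers":0.5},{"tx":0.21,"ty":-0.03,"tz":-0.61,"spin":0,"fingers":0.5},{"tx":0.31,"ty":-0.03,"tz":-0.74,"spin":0,"fingers":0.5},{"tx":0.43,"ty":-0.03,"tz":-0.85,"spin":0,"fingers":0.5},{"tx":0.56,"ty":-0.03,"tz":-0.94,"spin":0,"fingers":0.5},{"tx":0.70,"ty":-0.03,"tz":-1.02,"spin":0,"fingers":0.5},{"tx":0.85,"ty":-0.03,"tz":-1.08,"spin":0,"fingers":0.5},{"tx":0.85,"ty":-0.03,"tz":-1.08,"spin":0,"fingers":0.5}]' >/dev/null
python3 - <<'E'
from h import *
rel();c,s=shot('wrist');save(c,'w3.png')
E
```

```text
TCP along -4.4 out 39.3 z 76.2 (grasp z 95.2) clock 5.25 F f,n,z [-6.7  0.8  1.6] gap mm 36.9 ff 8.0
```

View pics/w3.png

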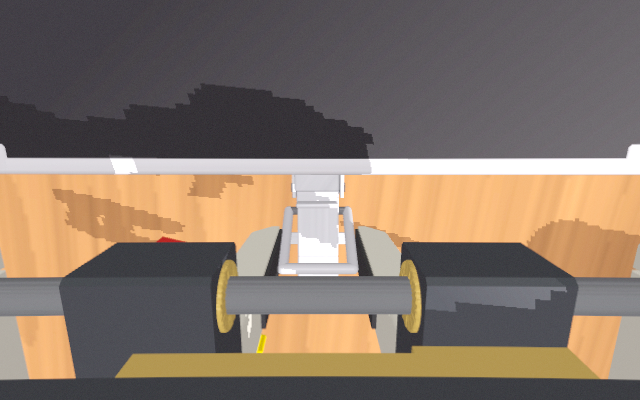

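```bash
python3 - <<'E'
from h import *
c,s=shot('wrist');P=cloud(c)
Q=np.stack([(P-o)@f,(P-o)@n,P[...,2]],-1)*1e3
for u in(286,318,350): print(u,[ '%d:%.0f,%.0f,%.0f'%(v,*Q[v,u]) for v in range(150,282,5) if Q[v,u,2]>20])
E
```

```text
286 ['150:-16,-11,105', '155:-16,-9,105', '160:-16,-7,104', '165:-16,-5,105', '170:-16,-3,106', '210:-21,26,62', '215:-21,28,65', '220:-20,30,69', '225:-20,31,73', '230:-20,33,76', '235:-20,34,79', '240:-19,35,83', '245:-19,37,86', '250:-19,38,88', '255:-19,40,91', '260:-18,41,94', '265:-18,42,97', '270:-18,44,98', '280:-10,9,175']
318 ['150:-4,-11,104', '155:-4,-9,104', '160:-4,-7,105', '165:-4,-5,104', '170:-4,-3,104', '175:-4,0,99', '180:-4,3,98', '185:-4,4,100', '190:-4,7,97', '195:-4,12,86', '200:-4,14,87', '205:-4,16,91', '210:-4,25,65', '215:-4,28,65', '220:-4,31,65', '225:-4,34,65', '230:-4,36,66', '235:-4,39,66', '240:-4,42,65', '245:-4,45,66', '250:-4,47,67', '255:-4,51,65', '260:-4,53,67', '265:-4,42,97', '270:-4,44,98', '275:-4,60,71', '280:-4,9,175']
350 ['150:9,-11,105', '155:9,-9,104', '160:9,-7,105', '165:9,-5,105', '170:9,-3,105', '210:14,27,61', '215:13,28,66', '220:13,30,69', '225:13,31,73', '230:12,32,77', '235:12,34,79', '240:12,35,83', '245:12,37,85', '250:11,38,89', '255:11,39,91', '260:11,40,95', '265:11,42,97', '270:11,43,99', '280:3,9,175']
```

The loop is gripped and standing up: bar at (318,267), about 42 mm out and 96 mm high, with the lever still level. I'll carry it on over the keeper.

```bash
python3 -m handwheel '[{"tx":0.09,"ty":-0.02,"tz":-0.02,"spin":0,"fingers":0.5},{"tx":0.18,"ty":-0.02,"tz":-0.04,"spin":0,"fingers":0.5},{"tx":0.28,"ty":-0.02,"tz":-0.05,"spin":0,"fingers":0.5},{"tx":0.38,"ty":-0.02,"tz":-0.06,"spin":0,"fingers":0.5},{"tx":0.5,"ty":-0.02,"tz":-0.08,"spin":0,"fingers":0.5},{"tx":0.61,"ty":-0.02,"tz":-0.08,"spin":0,"fingers":0.5},{"tx":0.73,"ty":-0.02,"tz":-0.07,"spin":0,"fingers":0.5},{"tx":0.84,"ty":-0.02,"tz":-0.05,"spin":0,"fingers":0.5},{"tx":0.84,"ty":-0.02,"tz":-0.05,"spin":0,"fingers":0.5},{"tx":0.84,"ty":-0.02,"tz":-0.05,"spin":0,"fingers":0.5}]' >/dev/null
python3 - <<'E'
from h import *
rel();c,s=shot('wrist');save(c,'w4.png');P=cloud(c)
Q=np.stack([(P-o)@f,(P-o)@n,P[...,2]],-1)*1e3
for u in(286,300,318,350): print(u,[ '%d:%.0f,%.0f,%.0f'%(v,*Q[v,u]) for v in range(190,290,4) if Q[v,u,2]>20])
E
```

```text
TCP along -4.7 out 14.3 z 77.1 (grasp z 96.1) clock 6.35 F f,n,z [-2.8 -1.5  0.3] gap mm 36.6 ff 8.0
286 ['190:-17,-19,104', '194:-17,-18,105', '198:-17,-16,105', '202:-17,-14,104', '206:-17,-13,105', '210:-17,-11,105', '214:-17,-9,104', '218:-17,-7,104', '222:-17,-5,104', '226:-17,-4,105', '230:-17,-2,105', '254:-21,22,74', '258:-20,20,83', '262:-19,19,90', '266:-18,17,99', '270:-18,18,101', '274:-18,19,102', '278:-11,-16,175', '282:-11,-16,176', '286:-10,-16,177']
300 ['190:-11,-19,104', '194:-11,-18,104', '198:-11,-16,104', '202:-11,-14,105', '206:-11,-13,104', '210:-11,-11,104', '214:-11,-9,104', '218:-11,-7,104', '222:-11,-6,105', '226:-11,-4,104', '230:-11,-2,104', '234:-12,2,98', '238:-12,4,98', '242:-12,5,99', '246:-13,13,86', '250:-13,14,86', '254:-12,15,91', '258:-12,16,92', '262:-14,31,65', '266:-12,17,99', '270:-12,18,100', '274:-12,20,100', '278:-8,-17,176', '282:-8,-17,177', '286:-8,-15,177']
318 ['190:-4,-19,103', '194:-4,-18,105', '198:-4,-16,104', '202:-4,-14,105', '206:-4,-13,105', '210:-4,-11,105', '214:-4,-9,104', '218:-4,-8,105', '222:-4,-6,104', '226:-4,-4,104', '230:-4,-2,105', '234:-4,2,98', '238:-4,4,98', '242:-4,5,99', '246:-4,13,86', '250:-4,14,86', '254:-4,15,90', '258:-4,17,91', '262:-4,31,65', '266:-4,17,99', '270:-4,18,100', '274:-4,20,101', '278:-4,-16,175', '282:-4,-16,176', '286:-4,-16,177']
350 ['190:9,-19,104', '194:9,-18,105', '198:9,-16,105', '202:9,-14,105', '206:9,-12,103', '210:9,-11,104', '214:9,-10,106', '218:10,-7,103', '222:9,-6,105', '226:10,-4,104', '230:10,-2,104', '250:14,26,59', '254:13,22,74', '258:12,20,83', '262:11,19,90', '266:11,17,98', '270:10,18,101', '274:10,20,101', '278:3,-16,175', '282:3,-16,176', '286:3,-16,177']
```

View pics/w4.png

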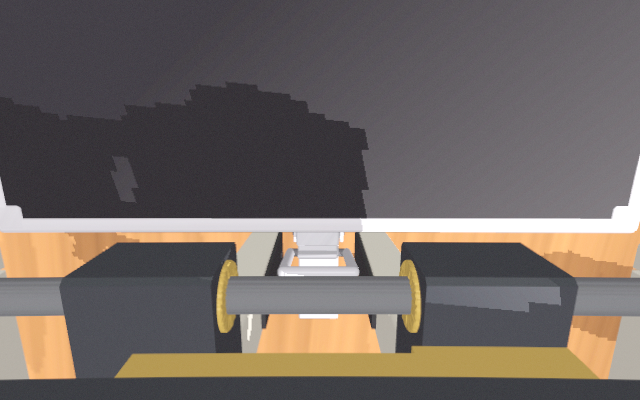

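The bar is at (318,270), about 18.7 mm out and just above and outside the lip, past vertical. I'll go 4 mm further in and release so it falls behind the lip.

```bash
python3 -m handwheel '[{"tx":0.07,"ty":0,"tz":0.01,"spin":0,"fingers":0.5},{"tx":0.14,"ty":0,"tz":0.03,"spin":0,"fingers":0.5},{"tx":0.14,"ty":0,"tz":0.03,"spin":0,"fingers":0.5},{"tx":0.14,"ty":0,"tz":0.03,"spin":0,"fingers":0.5},{"tx":0.14,"ty":0,"tz":0.03,"spin":0,"fingers":0.0},{"tx":0.14,"ty":0,"tz":0.03,"spin":0,"fingers":0.0},{"tx":0.14,"ty":0,"tz":0.03,"spin":0,"fingers":-0.1},{"tx":0.14,"ty":0,"tz":0.03,"spin":0,"fingers":-0.1},{"tx":0.14,"ty":0,"tz":0.03,"spin":0,"fingers":-0.1},{"tx":0.14,"ty":0,"tz":0.03,"spin":0,"fingers":-0.1}]' >/dev/null
cat > prof.py <<'E'
from h import *
rel();c,s=shot('wrist');P=cloud(c)
Q=np.stack([(P-o)@f,(P-o)@n,P[...,2]],-1)*1e3
for a in(-19,-4,11):
    m=(abs(Q[...,0]-a)<1.2)&(Q[...,1]>0)&(Q[...,1]<75)&(Q[...,2]>15)&(Q[...,2]<120);q=Q[m];q=q[np.argsort(q[:,1])]
    print(a,['%.0f,%.0f'%tuple(x[1:]) for x in q[::max(1,len(q)//24)]])
E
python3 prof.py
```

```text
TCP along -4.7 out 10.4 z 76.2 (grasp z 95.2) clock 7.40 F f,n,z [ 0.1 -0.5 -1.1] gap mm 51.2 ff 0.0
-19 ['7,98', '7,96', '8,97', '8,95', '8,96', '8,96', '8,96', '8,97', '8,98', '8,97', '8,98', '9,98', '9,97', '9,98', '9,97', '9,98', '9,99', '10,97', '10,98', '10,98', '10,99', '10,98', '10,98', '10,98', '11,98', '11,98', '12,98', '12,98', '12,97', '12,97']
-4 ['1,99', '2,98', '3,98', '4,99', '4,98', '5,99', '6,99', '7,98', '8,98', '9,99', '10,98', '11,97', '12,96', '15,92', '17,91', '30,65', '31,65', '32,66', '33,65', '56,69', '56,69', '58,70', '59,69', '59,69', '60,70']
11 ['7,97', '7,96', '7,97', '8,96', '8,99', '8,99', '8,95', '8,97', '8,99', '9,97', '9,98', '9,98', '9,99', '9,98', '9,98', '9,99', '9,98', '9,98', '10,98', '10,98', '10,98', '10,98', '10,98', '11,98', '11,98', '11,98', '11,98', '12,98', '12,97', '12,97']
```

The loop has fallen over the lip and rests against the keeper's back wall (bar 9.7 mm out, 96 mm high). Backing off up and out, and closing the fingers.

```bash
python3 -m handwheel '[{"tx":0,"ty":0,"tz":-0.6,"spin":0,"fingers":-0.15},{"tx":0,"ty":0,"tz":-1.2,"spin":0,"fingers":-0.15},{"tx":0,"ty":0,"tz":-1.7,"spin":0,"fingers":-0.1},{"tx":-0.6,"ty":0,"tz":-1.7,"spin":0,"fingers":1},{"tx":-1.2,"ty":0,"tz":-1.7,"spin":0,"fingers":1},{"tx":-1.72,"ty":0.02,"tz":-1.5,"spin":0,"fingers":1},{"tx":-1.72,"ty":0.02,"tz":-1,"spin":0,"fingers":1},{"tx":-1.72,"ty":0.02,"tz":-0.6,"spin":0,"fingers":1},{"tx":-1.72,"ty":0.02,"tz":-0.3,"spin":0,"fingers":1},{"tx":-1.72,"ty":0.02,"tz":-0.3,"spin":0,"fingers":1}]' >/dev/null
python3 prof.py
```

```text
TCP along -5.0 out 61.3 z 83.1 (grasp z 102.1) clock 8.45 F f,n,z [-0.  -0.2 -0.1] gap mm 1.7 ff 0.0
-19 ['0,94', '1,88', '8,97', '8,98', '9,98', '10,98', '11,97', '12,96', '13,92', '15,90', '16,87', '17,86', '19,80', '20,82', '22,76', '23,73', '25,69', '27,62', '29,61', '42,56', '44,56', '45,56', '47,56', '52,102', '53,99']
-4 ['0,101', '2,99', '4,99', '5,99', '7,99', '9,98', '10,99', '14,86', '15,91', '17,91', '23,64', '26,65', '30,65', '33,65', '36,65', '40,65', '43,65', '46,67', '50,66', '53,66', '54,113', '54,103', '56,67', '59,69', '62,69']
11 ['0,95', '1,87', '8,96', '8,97', '10,99', '11,98', '12,97', '13,95', '14,90', '15,89', '16,86', '17,85', '19,83', '20,80', '21,77', '23,72', '25,70', '26,66', '28,60', '42,57', '43,57', '45,58', '47,58', '52,101', '53,98', '53,92']
```

```bash
python3 -m handwheel '[{"tx":-0.02,"ty":0.04,"tz":0.3,"spin":0,"fingers":1},{"tx":-0.02,"ty":0.04,"tz":0.5,"spin":0,"fingers":1},{"tx":-0.03,"ty":0.04,"tz":0.6,"spin":0,"fingers":1},{"tx":-0.04,"ty":0.04,"tz":0.68,"spin":0,"fingers":1},{"tx":-0.05,"ty":0.04,"tz":0.77,"spin":0,"fingers":1},{"tx":-0.05,"ty":0.04,"tz":0.85,"spin":0,"fingers":1},{"tx":-0.03,"ty":0.04,"tz":0.92,"spin":0,"fingers":1},{"tx":-0.02,"ty":0.04,"tz":0.98,"spin":0,"fingers":1},{"tx":0,"ty":0.04,"tz":1.04,"spin":0,"fingers":1},{"tx":0.01,"ty":0.04,"tz":1.1,"spin":0,"fingers":1}]' >/dev/null
python3 prof.py
```

```text
TCP along -3.0 out 61.6 z 52.1 (grasp z 71.1) clock 9.50 F f,n,z [0.2 0.3 0. ] gap mm 0.7 ff 0.4
-19 ['0,94', '1,88', '8,93', '8,93', '9,93', '10,93', '10,93', '11,92', '12,92', '13,90', '14,88', '15,85', '16,82', '17,78', '19,76', '20,74', '22,71', '23,67', '25,62', '27,59', '29,55', '39,46', '41,45', '42,45', '44,44']
-4 ['0,99', '2,98', '3,98', '5,99', '7,98', '9,93', '11,94', '13,87', '15,91', '16,91', '25,61', '28,60', '32,59', '36,57', '39,56', '43,54', '47,53', '51,50', '53,54', '53,60', '53,59', '54,97', '54,102', '55,75']
11 ['0,94', '1,87', '8,92', '9,92', '10,94', '10,93', '11,94', '13,90', '14,87', '15,85', '16,79', '17,79', '19,75', '20,72', '22,69', '23,65', '25,61', '27,58', '38,44', '39,46', '42,44', '44,43', '53,72', '53,65', '53,62']
```

```bash
python3 -m handwheel '[{"tx":0.02,"ty":-0.02,"tz":0.06,"spin":0,"fingers":1},{"tx":0.05,"ty":-0.02,"tz":0.12,"spin":0,"fingers":1},{"tx":0.08,"ty":-0.02,"tz":0.18,"spin":0,"fingers":1},{"tx":0.11,"ty":-0.02,"tz":0.24,"spin":0,"fingers":1},{"tx":0.14,"ty":-0.02,"tz":0.29,"spin":0,"fingers":1},{"tx":0.18,"ty":-0.02,"tz":0.34,"spin":0,"fingers":1},{"tx":0.22,"ty":-0.02,"tz":0.39,"spin":0,"fingers":1},{"tx":0.26,"ty":-0.02,"tz":0.44,"spin":0,"fingers":1},{"tx":0.26,"ty":-0.02,"tz":0.44,"spin":0,"fingers":1},{"tx":0.26,"ty":-0.02,"tz":0.44,"spin":0,"fingers":1}]' >/dev/null
python3 prof.py
```

```text
TCP along -3.6 out 53.8 z 38.9 (grasp z 57.9) clock 10.55 F f,n,z [0.2 1.3 0.4] gap mm 0.8 ff 0.7
-19 ['1,87', '8,89', '8,88', '8,90', '9,90', '9,90', '10,91', '10,89', '11,90', '11,90', '12,89', '12,88', '13,86', '14,83', '16,79', '16,77', '18,72', '19,70', '21,66', '22,60', '24,56', '26,50', '32,38', '33,36', '35,34', '36,34']
-4 ['0,97', '1,98', '3,97', '4,98', '6,97', '7,98', '10,90', '11,89', '14,86', '15,85', '16,90', '27,55', '31,52', '35,47', '40,44', '45,78', '45,48', '45,56', '46,40', '46,73', '46,52', '47,53', '47,80', '58,50', '60,98']
11 ['1,87', '2,85', '8,88', '9,89', '9,90', '10,90', '10,90', '11,90', '11,90', '12,89', '13,86', '15,82', '16,78', '17,75', '18,70', '20,67', '22,60', '24,57', '25,52', '32,37', '34,36', '36,35', '45,54', '45,48', '45,54', '45,56']
```

```bash
python3 -m handwheel '[{"tx":0.02,"ty":0,"tz":0.04,"spin":0,"fingers":1},{"tx":0.05,"ty":0,"tz":0.08,"spin":0,"fingers":1},{"tx":0.08,"ty":0,"tz":0.11,"spin":0,"fingers":1},{"tx":0.10,"ty":0,"tz":0.14,"spin":0,"fingers":1},{"tx":0.13,"ty":0,"tz":0.17,"spin":0,"fingers":1},{"tx":0.16,"ty":0,"tz":0.2,"spin":0,"fingers":1},{"tx":0.19,"ty":0,"tz":0.22,"spin":0,"fingers":1},{"tx":0.22,"ty":0,"tz":0.24,"spin":0,"fingers":1},{"tx":0.25,"ty":0,"tz":0.26,"spin":0,"fingers":1},{"tx":0.25,"ty":0,"tz":0.26,"spin":0,"fingers":1}]' >/dev/null
python3 prof.py
```

```text
TCP along -3.7 out 46.4 z 30.9 (grasp z 49.9) clock 11.60 F f,n,z [ 0.4  4.3 -0.6] gap mm 0.5 ff 1.6
-19 ['8,87', '8,86', '8,87', '8,87', '8,88', '9,88', '9,86', '9,89', '9,88', '9,87', '9,88', '10,88', '10,89', '10,89', '10,89', '10,89', '10,89', '11,88', '11,88', '11,88', '11,88', '11,89', '11,89', '12,89', '12,89', '12,88', '12,87', '13,88', '13,87', '14,59']
-4 ['0,97', '1,97', '2,97', '4,96', '5,96', '5,96', '7,96', '10,89', '11,88', '12,88', '14,88', '15,86', '16,91', '37,33', '37,56', '38,33', '39,64', '39,36', '39,79', '39,72', '39,64', '42,116', '50,92', '52,101', '54,102']
11 ['8,87', '8,88', '8,88', '9,89', '9,88', '9,88', '9,88', '10,90', '10,88', '10,88', '11,89', '11,88', '11,120', '11,89', '12,89', '12,88', '13,87', '13,87', '37,52', '37,41', '38,48', '38,47', '38,46', '38,40']
```

```bash
python3 -m handwheel '[{"tx":0.03,"ty":0,"tz":0.02,"spin":0,"fingers":1},{"tx":0.06,"ty":0,"tz":0.04,"spin":0,"fingers":1},{"tx":0.09,"ty":0,"tz":0.05,"spin":0,"fingers":1},{"tx":0.12,"ty":0,"tz":0.07,"spin":0,"fingers":1},{"tx":0.15,"ty":0,"tz":0.08,"spin":0,"fingers":1},{"tx":0.17,"ty":0,"tz":0.09,"spin":0,"fingers":1},{"tx":0.19,"ty":0,"tz":0.1,"spin":0,"fingers":1},{"tx":0.21,"ty":0,"tz":0.1,"spin":0,"fingers":1},{"tx":0.21,"ty":0,"tz":0.1,"spin":0,"fingers":1},{"tx":0.21,"ty":0,"tz":0.1,"spin":0,"fingers":1}]' >/dev/null
python3 -c "
from h import *
rel()"
```

```text
TCP along -3.6 out 39.9 z 28.2 (grasp z 47.2) clock 12.65 F f,n,z [-0.3  1.7 -0.8] gap mm 0.2 ff 1.1
```

```bash
python3 -m handwheel '[{"tx":0.02,"ty":0,"tz":0.01,"spin":0,"fingers":1},{"tx":0.04,"ty":0,"tz":0.02,"spin":0,"fingers":1},{"tx":0.06,"ty":0,"tz":0.03,"spin":0,"fingers":1},{"tx":0.08,"ty":0,"tz":0.03,"spin":0,"fingers":1},{"tx":0.1,"ty":0,"tz":0.04,"spin":0,"fingers":1},{"tx":0.12,"ty":0,"tz":0.04,"spin":0,"fingers":1},{"tx":0.14,"ty":0,"tz":0.05,"spin":0,"fingers":1},{"tx":0.15,"ty":0,"tz":0.05,"spin":0,"fingers":1},{"tx":0.15,"ty":0,"tz":0.05,"spin":0,"fingers":1},{"tx":0.15,"ty":0,"tz":0.05,"spin":0,"fingers":1}]' >/dev/null
python3 prof.py
```

```text
TCP along -3.6 out 35.5 z 26.7 (grasp z 45.7) clock 13.65 F f,n,z [ 0.3  1.6 -1.6] gap mm -0.0 ff 0.6
-19 ['0,118', '0,118', '0,117', '0,117', '0,117', '8,87', '8,85', '8,87', '9,81', '9,89', '9,87', '9,80', '9,86', '9,88', '10,88', '10,87', '10,77', '10,74', '10,87', '10,72', '10,88', '11,70', '11,87', '11,72', '12,68', '12,67']
-4 ['0,118', '1,96', '2,95', '2,95', '3,117', '3,96', '4,96', '5,96', '5,96', '6,96', '7,96', '10,89', '12,87', '14,85', '14,88', '15,85', '15,88', '16,88', '28,69', '28,65', '28,69', '32,113', '39,87', '41,86', '42,86']
11 ['0,119', '0,118', '0,118', '0,118', '0,120', '8,86', '8,86', '8,85', '9,83', '9,87', '9,85', '9,87', '9,81', '10,78', '10,89', '10,88', '10,74', '10,78', '10,86', '10,76', '11,87', '11,73', '11,73', '11,65', '12,63', '12,62', '13,60']
```

```bash
python3 -m handwheel '[{"tx":0.02,"ty":0,"tz":0,"spin":0,"fingers":1},{"tx":0.04,"ty":0,"tz":0,"spin":0,"fingers":1},{"tx":0.06,"ty":0,"tz":0.01,"spin":0,"fingers":1},{"tx":0.07,"ty":0,"tz":0.01,"spin":0,"fingers":1},{"tx":0.08,"ty":0,"tz":0.01,"spin":0,"fingers":1},{"tx":0.09,"ty":0,"tz":0.02,"spin":0,"fingers":1},{"tx":0.1,"ty":0,"tz":0.02,"spin":0,"fingers":1},{"tx":0.12,"ty":0,"tz":0.02,"spin":0,"fingers":1},{"tx":0.13,"ty":0,"tz":0.02,"spin":0,"fingers":1},{"tx":0.13,"ty":0,"tz":0.02,"spin":0,"fingers":1}]' >/dev/null
python3 -c "
from h import *
rel()"
```

```text
TCP along -3.5 out 31.6 z 26.1 (grasp z 45.1) clock 14.70 F f,n,z [ 0.4  0.8 -0.1] gap mm 0.6 ff 0.3
```

```bash
python3 -m handwheel '[{"tx":0.01,"ty":0,"tz":0,"spin":0,"fingers":1},{"tx":0.02,"ty":0,"tz":0,"spin":0,"fingers":1},{"tx":0.03,"ty":0,"tz":0,"spin":0,"fingers":1},{"tx":0.04,"ty":0,"tz":0,"spin":0,"fingers":1},{"tx":0.05,"ty":0,"tz":0,"spin":0,"fingers":1},{"tx":0.06,"ty":0,"tz":0,"spin":0,"fingers":1},{"tx":0.07,"ty":0,"tz":0,"spin":0,"fingers":1},{"tx":0.07,"ty":0,"tz":0,"spin":0,"fingers":1},{"tx":0.07,"ty":0,"tz":0,"spin":0,"fingers":1},{"tx":0.07,"ty":0,"tz":0,"spin":0,"fingers":1}]' >/dev/null
python3 prof.py
```

```text
TCP along -3.5 out 30.0 z 26.1 (grasp z 45.1) clock 15.70 F f,n,z [-0.9  4.4 -0.8] gap mm 0.4 ff 2.7
-19 ['9,78', '9,76', '9,77', '9,76', '9,76', '9,76', '9,76', '10,76', '10,75', '10,75', '10,75', '10,75', '10,74', '10,75', '10,74', '10,73', '16,60']
-4 ['1,97', '2,96', '2,95', '3,95', '3,96', '4,96', '4,95', '5,96', '5,95', '6,96', '6,96', '7,96', '11,88', '12,88', '14,89', '15,86', '15,90', '16,89', '24,110', '27,111', '33,96', '34,85', '35,87', '36,97', '37,86', '37,96']
11 ['9,78', '9,77', '9,76', '9,76', '9,76', '9,77', '9,76', '9,76', '9,75', '10,75', '10,74', '10,74', '10,73', '11,72', '11,73', '11,72', '11,71', '15,60', '16,60']
```

```bash
python3 -m handwheel '[{"tx":0.01,"ty":0,"tz":0,"spin":0,"fingers":1},{"tx":0.01,"ty":0,"tz":0,"spin":0,"fingers":1},{"tx":0.02,"ty":0,"tz":0,"spin":0,"fingers":1},{"tx":0.02,"ty":0,"tz":0,"spin":0,"fingers":1},{"tx":0.02,"ty":0,"tz":0,"spin":0,"fingers":1},{"tx":0.02,"ty":0,"tz":0,"spin":0,"fingers":1},{"tx":0.02,"ty":0,"tz":0,"spin":0,"fingers":1},{"tx":0.02,"ty":0,"tz":0,"spin":0,"fingers":1},{"tx":0.02,"ty":0,"tz":0,"spin":0,"fingers":1},{"tx":0.02,"ty":0,"tz":0,"spin":0,"fingers":1}]' >/dev/null
python3 -c "
from h import *
rel()"
```

```text
TCP along -3.6 out 29.9 z 26.1 (grasp z 45.1) clock 16.75 F f,n,z [-0.4 10.5 -1.2] gap mm 0.4 ff 5.3
```

Force rises rigidly at 10.5 N, so this looks like the stop. I'll back off and check.

```bash
python3 -m handwheel '[{"tx":-0.1,"ty":0,"tz":0,"spin":0,"fingers":1},{"tx":-0.5,"ty":0,"tz":0,"spin":0,"fingers":1},{"tx":-1,"ty":0,"tz":0,"spin":0,"fingers":1},{"tx":-1.5,"ty":0,"tz":-0.5,"spin":0,"fingers":1},{"tx":-2,"ty":0,"tz":-1.3,"spin":0,"fingers":1},{"tx":-2.3,"ty":0,"tz":-2.3,"spin":0,"fingers":1},{"tx":-2.6,"ty":0,"tz":-3.3,"spin":0,"fingers":1},{"tx":-2.6,"ty":0,"tz":-4,"spin":0,"fingers":1},{"tx":-2.6,"ty":0,"tz":-4,"spin":0,"fingers":1},{"tx":-2.6,"ty":0,"tz":-4,"spin":0,"fingers":1}]' >/dev/null
python3 prof.py; python3 - <<'E'
from h import *
c,s=shot('wrist');d,s=shot('scene')
a=c['pixels'][...,::-1];x=d['pixels'][150:210,260:330,::-1]
cv2.imwrite('pics/end.png',np.hstack([cv2.resize(a[20:200,230:410],(400,400),interpolation=2),cv2.resize(x,(400,400),interpolation=2)]))
E
```

```text
TCP along -3.7 out 107.8 z 146.5 (grasp z 165.5) clock 17.75 F f,n,z [-0.  -0.7 -0.9] gap mm 0.3 ff 0.0
-19 ['0,63', '0,52', '0,56', '0,69', '1,85', '1,86', '1,68', '1,81', '2,83', '3,60', '8,86', '9,87', '10,88', '11,88', '12,88', '12,89', '13,88', '13,77', '13,84', '14,82', '14,74', '14,72', '15,72', '15,60', '16,63', '16,62', '17,53', '17,43']
-4 ['0,96', '1,97', '2,95', '3,95', '4,96', '5,97', '6,96', '7,95', '7,83', '8,95', '8,88', '9,87', '10,86', '11,88', '12,88', '13,87', '14,84', '15,60', '16,60', '17,46', '17,89', '17,89', '19,54', '21,52', '21,38', '22,21', '24,15']
11 ['0,89', '0,89', '0,90', '1,91', '1,86', '1,85', '1,84', '2,86', '2,70', '3,56', '9,87', '9,87', '10,88', '11,87', '11,88', '12,88', '13,88', '13,82', '13,84', '14,77', '14,74', '14,72', '15,71', '15,69', '16,61', '16,59', '17,60', '17,46']
```

View pics/end.png

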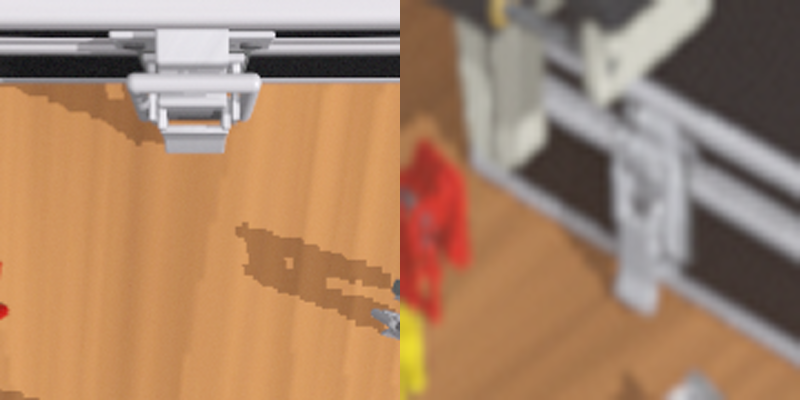

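The crops show the lever hanging straight down with the bar in the keeper slot and the lid drawn down about 2.6 mm. I'll measure the lever's angle once to confirm.

```bash
python3 - <<'E'
from h import *
L=[]
for _ in range(4):
    c,s=shot('wrist');P=cloud(c);Q=np.stack([(P-o)@f,(P-o)@n,P[...,2]],-1)*1e3
    m=(abs(Q[...,0]+3.7)<8)&(Q[...,1]>18)&(Q[...,1]<27)&(Q[...,2]>22)&(Q[...,2]<50);L.append(Q[m])
q=np.concatenate(L)
for z in range(14,52,4):
    w=q[abs(q[:,2]-z)<2]; print(z,len(w),w[:,1].mean() if len(w) else '')
k=np.polyfit(q[:,2],q[:,1],1);print('lever angle',-np.arctan(k[0]))
E
```

```text
14 0 
18 0 
22 1 21.780811605597343
26 29 21.439372920116583
30 53 21.477897227943394
34 1 21.382797876277824
38 78 21.450565131261584
42 7 21.531685253017663
46 54 21.43283228800976
50 33 21.47814874403173
lever angle 0.00046232126718241586
```

Lever angle is about 0.000 rad, so it is fully home, and the robot is clear.

```bash
python3 -c "
from cell import ticket
print(ticket.hand_in())"
```

```text
the job is handed in; nothing more can be done
None
```

The latch is closed: the loop sits behind the keeper's lip, the lever is fully home (angle measured at about 0 rad), and the lid is drawn down about 2.6 mm. The highest force I read on the lever was 10.5 N, the robot let go and backed clear, it never went near the sandals, jar or calculator, and the job was handed in at about 18 s.

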